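# Tip, catch and lower the rivet bin's gate

## Robot

A 6-joint arm with a two-finger parallel gripper is mounted at the origin on the work surface. World frame = base frame: x ahead of the robot, y to its left, z up, the work surface at z = 0. Lengths are in m, angles in degrees, forces in N, time in s.
With the tool pointing down it reaches from about 0.25 to 0.725 m from the base axis. Payload 9.7 kg.
Tool frame: the origin (TCP) lies on the centre line of the jaws, within the pads' length; the fingertips stand 19 mm ahead of it and the grasp point (between the pads) is the TCP; z points along the fingers, y is the direction in which the jaws open and shut (so a half turn about z gives the same grasp; the last joint's range is limited). The gripper opens to 85 mm and grips with 20 to 120 N. Pads are 22 mm wide; open, the fingers measure 114 mm over their backs; the gripper's body (76 mm by 85 mm) begins 54 mm behind the grasp point. The pads swing forward as they close: fully open they stand 13 mm farther back than shut.
Start: joints at [-64.171, 4.979, 10.078, 95.1, 0, 90], TCP at [0.24, -0.495, 0.25] pointing down, gripper open.
Joint ranges: [-179.16, 179.16], [-48.56, 103.87], [-65.8, 70.77], [-126.05, 130.52], [-82.76, 87.17], [-180, 180]. Speed limits (degrees/s): [127.2, 127.2, 147.25, 180, 180, 180].

## Interface

Orientations are given as [roll, pitch, yaw] about the fixed x, y, z axes, in that order (R = Rz(yaw) Ry(pitch) Rx(roll)).
In Python, from workcell import bot gives the robot as it stands.
- The arm moves only by the tool servo_tool, never from a script. Its argument "motion" is a list that holds one entry, the list of rows, each a list of 6 numbers: the shift along the tool's x, y, z in mm, then the turn, a rotation vector about the tool's x, y, z in rad. A call has 1 to 5 rows; each row shifts and turns the commanded pose from where the row before left it, along the tool's axes as they then stand; what a row does not reach is not made up. A row lasts 1/10 s, in which the tool goes at most 50 mm and 8.59 degrees, less where a joint would pass 70% of its speed; a pose out of reach is approached as far as the arm can. A call is refused whole if a number of a shift passes 50 or a number of a turn 0.15, either way. A call with a gripper value outside its range is refused whole. "gripper" is the finger opening in mm, from 0 to 85.4, set as the call begins (left out, the last holds). The fingers move at their own pace and stop on an object; "newtons" is the grip in N (left out, the last holds). Time passes only in rows, so rows that do not move let the fingers close. It gives the time, the measured TCP pose, the force and the opening at its end, in the units of the state.
- bot.get_obs(): the state, without advancing time (a new reading comes with each control period).
- bot.camera(name): name is "side" or "top"; returns a dict with "color" (384x512x3 uint8, red, green, blue), "fx", "fy", "cx", "cy" (pixels), "k1" (the pictures are not rectified: a ray, as slopes to the right and down, at radius r is drawn at 1 + k1 r^2 times it, then the intrinsics apply), "R" (3x3) and "t" (3): a world point X has camera coordinates R X + t. Camera axes: x right, y down, z forward; pixel columns grow to the right and rows downward; lengths in m; the calibration is good to about 2 mm. A picture is of the moment at which its call begins. There is no depth.
- bot.job_done(): hands the job in, once; it reports no verdict.
Trained networks look in a picture, given as the dict that the camera call returned (one of the last four; its "shot" number tells which), for a name from the list of things; names that differ only in an ending like _2 or _b are one class to them, and where a whole thing is asked for, a point or a joint stands for the part that bears it (a point fixed in the world has none). Each returns a list of dicts, best first, with "confidence" (0 to 1); they miss things now and then, are a little off and sometimes report something else, mostly with a low value. They report only what shows in the picture. A call takes as long as a camera call.
- bot.look_for(picture, label): "rect" ([left, top, width, height] in pixels, round what is visible of it).
The state is a dict: "time": time; "q": joint angles; "qd": joint speeds; "joint_efforts": joint torques, N m; "ee_pos": TCP position; "tcp_rot": TCP orientation; "wrist_force": force on the tool from outside, world axes, zero at the start; "torque": the same for the moment, N m; "opening": finger opening in m.
Only numpy, scipy, OpenCV 4.12 (cv2) and the standard library are available. Lean on these libraries where they do the work, as an engineer would, in place of code of your own. Each camera call takes 0.05 s, during which the arm holds its last target.

## Task

The hinged steel gate on top of the rivet bin leans open, past upright. Tip it forward past upright with a fingertip, catch it on the back of a finger as it falls, and lower it gently until it lies fully shut, without letting it drop or slam. Do not grip the gate, and leave the tools around the bin where they lie.

Things in the scene. Friction and masses are not known exactly. Their poses are not given: they have to be found in the camera images.
- bin: grey steel rivet bin fixed to the ledge, open-topped, 130 (its x) x 150 (its y) x 110 mm high; a 6 mm base flange sticks out 15 mm all round; origin at centre of its underside. Its +x points away from the robot to the hinge side, its y runs along the hinge. Its outer front wall lies at x = -65 mm in its frame.
- gate_hinge (a point): middle of the hinge line, which runs along the bin's y on the top of the far wall: 65 mm in +x and 110 mm above the bin's origin. Fixed.
- gate (a joint): opening angle in rad: 0 = shut, level on the bin; 1.57 = upright; 1.9 = leaning back on its stop (the start). Above 1.6 it falls open, below 1.5 it falls shut by its weight. The hinge is damped: let go just past upright it takes about 1.5 to 4 s to fall, fastest (over 0.8 rad/s, a slam) near the bottom.
- gate_edge (a point): middle of the free edge of the gate's tongue, moves with the gate, 165 mm from the hinge line. Shut, the tongue's top is 115 mm above the ledge and it sticks out 35 mm in front of the bin's front wall with only the ledge below, so a finger under the tongue can go on down until the gate lies on the bin, and then be drawn back.
- gate_middle (a point): middle of the gate's plate, 68 mm from the hinge line. The gate is a flat steel plate 4 mm thick, about 0.35 kg, 146 mm wide (along the hinge) and 136 mm long from the hinge, then a tongue 60 mm wide and 29 mm long in the middle of its free end.
- funnel: bystander: blue enamel tin funnel standing mouth down, 96 mm across, 100 mm tall; origin at centre of its underside
- jaw_a: bystander: brass squeeze-riveter jaw, 65 x 22 x 24 mm, lying; origin under its thick end
- jaw_b: bystander: a second, identical brass riveter jaw
- hammer: bystander: rusty ball-peen hammer lying flat, 265 mm long, 28 mm thick; origin under the head, handle along its -x
- collar: bystander: pale aluminium drill-stop collar, 38 mm across, 18 mm tall; origin at centre of its underside
- can: bystander: open steel can, 68 mm across, 75 mm tall; origin at centre of its underside
- bucking_bar: bystander: dark steel bucking bar, 90 x 30 x 30 mm, lying; origin at centre of its underside

How it is judged (in metres and radians):
On the way, in this order (a step that is already met when the one before it is completed fails the run):
1. the gate is tipped forward past upright (value of joint gate below 1.45 rad), for 0.02 s.
2. the falling gate is caught well open (0.25 to 0.9 rad) and rests on the fingers, slower than 0.4 rad/s (value of joint gate between 0.25 and 0.9 rad and velocity of joint gate between -0.4 and 0.4 rad/s and contact force between the fingers and bin above 0.2 N), for 0.3 s.
At the end, for the whole second after the job is handed in: the gate is shut (below 0.03 rad) and at rest, and every loose tool is within 20 mm of where it lay (value of joint gate below 0.03 rad and velocity of joint gate between -0.05 and 0.05 rad/s and distance of each of funnel, jaw_a, jaw_b, hammer, collar, can, bucking_bar from where it was at the start of the episode below 0.02 m); the robot touches nothing.
It fails at once if the gate slams: it falls faster than 0.5 rad/s (80 mm/s at its edge) anywhere in the last 80 mm above shut, but for the last 5 mm (value of joint gate between 0.03 and 0.5 rad and velocity of joint gate below -0.5 rad/s).
It fails at once if the gate or bin is gripped or forced: over 30 N from the fingers (contact force between the fingers and bin above 30 N).
It fails at once if a tool beside the bin is pushed away or lifted (over 20 mm) (distance of any of funnel, jaw_a, jaw_b, hammer, collar, can, bucking_bar from where it was at the start of the episode above 0.02 m).
It also fails if it takes over 48 s, if anything falls off the work surface, if the arm or the gripper's body presses on something with over 40 N, if the wrist force passes 120 N, or if a joint passes its speed limit or range.

## Working session

There is one attempt and no reset: what is moved stays moved. The work goes in short steps, Python scripts to look and compute and a tool call to move; the robot and the scene stay as the last step left them, time stands still between calls to the robot, and variables do not carry over. Pictures are saved under pics/ and viewed, and the job is handed in when it is done.

Besides the shell and the picture viewer there is one more tool, called in YAML: its name, and indented under it one key for each argument. servo_tool: Moves the arm, as the interface text tells. Its arguments: {"type":"object","properties":{"motion":{"type":"array","items":{"type":"array","items":{"type":"array","items":{"type":"number"}}}},"gripper":{"type":"number"},"newtons":{"type":"number"}},"required":["motion"]}

```bash
ls; mkdir -p pics; cat > h.py <<'E'
import numpy as np, cv2
from workcell import bot
def save(p,name):
    cv2.imwrite('pics/'+name, p["color"][:,:,::-1])
def proj(p,X):
    c=np.asarray(p["R"])@np.asarray(X,float)+np.asarray(p["t"]); a=c[0]/c[2];b=c[1]/c[2];s=1+p["k1"]*(a*a+b*b)
    return np.array([p["fx"]*a*s+p["cx"],p["fy"]*b*s+p["cy"]])
def ray(p,u,v):
    K=np.array([[p["fx"],0,p["cx"]],[0,p["fy"],p["cy"]],[0,0,1.]])
    n=cv2.undistortPoints(np.array([[[u,v]]],float),K,np.array([p["k1"],0,0,0,0.]))[0,0]
    R=np.asarray(p["R"]);return -R.T@np.asarray(p["t"]), R.T@np.array([n[0],n[1],1])
def atz(p,u,v,z):
    o,d=ray(p,u,v);return o+d*(z-o[2])/d[2]
E
python3 - <<'E'
from h import *
import pickle
for n in("side","top"):
    p=bot.camera(n);save(p,n+'0.png');pickle.dump(p,open(n+'0.pkl','wb'))
    print(n,-np.array(p["R"]).T@np.array(p["t"]),p["fx"],p["k1"])
    for l in["bin","gate","gate_edge","gate_middle","funnel","jaw_a","hammer","collar","can","bucking_bar"]:
        print(l,[(np.round(r["rect"]).tolist(),round(r["confidence"],2)) for r in bot.look_for(p,l)][:3])
print(bot.get_obs())
E
```

```text
pics
side [0.1783868  0.41860895 0.68765208] 381.6352727834645 -0.04354893655165337
bin [([236.0, 78.0, 99.0, 170.0], 0.84), ([232.0, 79.0, 67.0, 90.0], 0.42)]
gate [([232.0, 78.0, 68.0, 90.0], 0.84)]
gate_edge [([232.0, 83.0, 69.0, 85.0], 0.84)]
gate_middle [([231.0, 78.0, 70.0, 87.0], 0.95)]
funnel [([342.0, 137.0, 38.0, 49.0], 0.8)]
jaw_a [([218.0, 225.0, 24.0, 26.0], 0.87), ([272.0, 250.0, 28.0, 31.0], 0.79)]
hammer [([174.0, 205.0, 89.0, 99.0], 0.75)]
collar [([342.0, 218.0, 17.0, 11.0], 0.65)]
can [([306.0, 121.0, 25.0, 34.0], 0.97)]
bucking_bar [([322.0, 160.0, 20.0, 30.0], 0.42)]
top [0.38262036 0.03893311 1.11827534] 443.10749751695397 -0.16592579305002786
bin [([232.0, 128.0, 85.0, 117.0], 0.92)]
gate [([250.0, 124.0, 71.0, 53.0], 0.95)]
gate_edge [([247.0, 128.0, 71.0, 47.0], 0.8)]
gate_middle [([248.0, 124.0, 70.0, 54.0], 0.56)]
funnel [([341.0, 198.0, 39.0, 40.0], 0.91)]
jaw_a [([222.0, 242.0, 8.0, 20.0], 0.73), ([198.0, 200.0, 23.0, 12.0], 0.65)]
hammer [([181.0, 161.0, 28.0, 103.0], 0.82), ([248.0, 124.0, 70.0, 51.0], 0.4)]
collar [([294.0, 255.0, 19.0, 13.0], 0.56)]
can [([337.0, 149.0, 31.0, 30.0], 0.96)]
bucking_bar [([315.0, 188.0, 16.0, 39.0], 0.61), ([232.0, 126.0, 91.0, 119.0], 0.18)]
{'time': 1.1, 'q': array([-6.41704978e+01,  4.97915724e+00,  1.00758221e+01,  9.51002302e+01,
       -3.27859373e-04,  9.00014886e+01]), 'qd': array([ 0.12121087,  0.02639948,  0.00690246, -0.05128292,  0.03536814,
       -0.01120457]), 'joint_efforts': array([-8.88356390e-04, -5.20110977e+01,  4.64860260e+01,  1.81326617e-03,
       -7.05685068e-06,  1.40902586e-05]), 'ee_pos': array([ 0.23962115, -0.495033  ,  0.25026024]), 'tcp_rot': array([-1.79996435e+02,  3.27951999e-04,  2.58280137e+01]), 'wrist_force': array([-1.07366205, -0.15660251, -0.52276615]), 'torque': array([ 0.01484979,  0.00473874, -0.01540606]), 'opening': 0.08563474179603896}
```

```bash
python3 - <<'E'
import cv2
for n in("side0","top0"):
    a=cv2.imread(f'pics/{n}.png'); 
    c=a[60:340,150:420] if n[0]=='s' else a[90:310,150:420]
    cv2.imwrite(f'pics/{n}z.png',cv2.resize(c,None,fx=2.1,fy=2.1,interpolation=cv2.INTER_CUBIC))
E
```

```text
(no output)
```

View pics/side0.png

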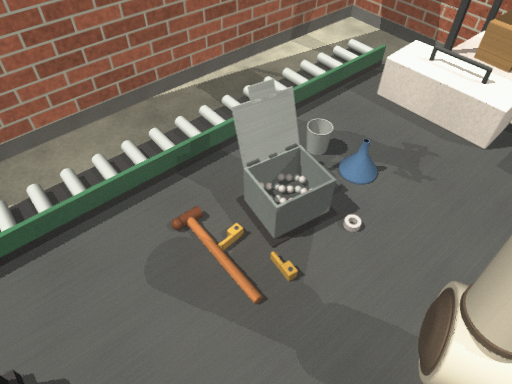

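View pics/top0.png

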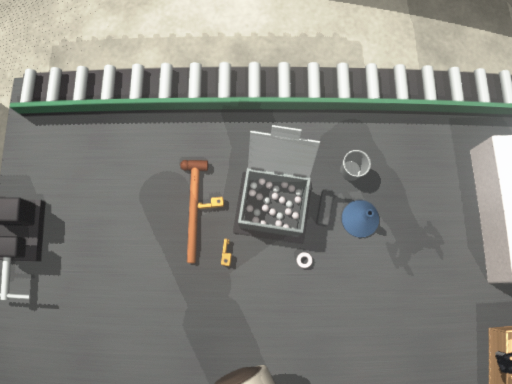

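```bash
ls pics
```

```text
side0.png
side0z.png
top0.png
top0z.png
```

View pics/side0z.png

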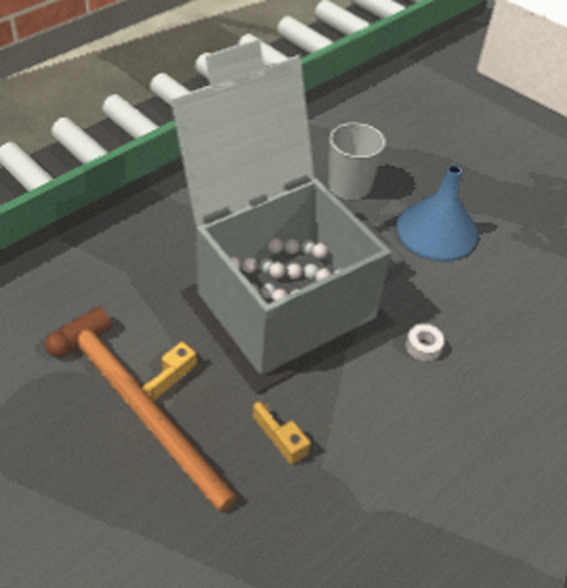

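View pics/top0z.png

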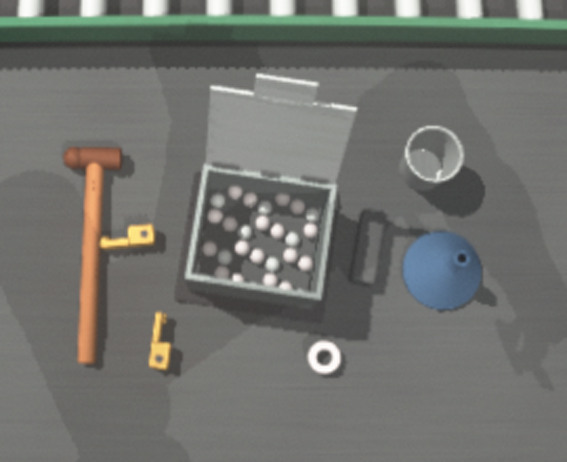

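```bash
cat > fit.py <<'E'
import pickle
import numpy as np, cv2
from scipy.optimize import least_squares
import sys; 
src=open('h.py').read().replace('from workcell import bot\n','');exec(src)
T=pickle.load(open('top0.pkl','rb'));S=pickle.load(open('side0.pkl','rb'))
zt=lambda x,y:np.array([150+x/2.1,90+y/2.1]); zs=lambda x,y:np.array([150+x/2.1,60+y/2.1])
for q in[(187,278),(323,300),(336,184),(204,165)]: print('top',atz(T,*zt(*q),.11).round(4))
for q in[(200,228),(315,182),(387,250),(265,305)]: print('side',atz(S,*zs(*q),.11).round(4))
E
python3 fit.py
```

```text
top [0.5134 0.0751 0.11  ]
top [ 0.4896 -0.073   0.11  ]
top [ 0.6191 -0.0899  0.11  ]
top [0.6406 0.0572 0.11  ]
side [0.6375 0.0576 0.11  ]
side [ 0.6136 -0.0833  0.11  ]
side [ 0.4944 -0.0675  0.11  ]
side [0.5189 0.0748 0.11  ]
```

```bash
cat > geo.py <<'E'
import numpy as np, cv2
from scipy.spatial.transform import Rotation as Ro
def bw(pose,b):
    x,y,w=pose;c,s=np.cos(w),np.sin(w);return np.array([x+c*b[0]-s*b[1],y+s*b[0]+c*b[1],b[2]])
def gp(pose,d,y,th,off=0): # d from hinge along the gate
    return bw(pose,(.065-d*np.cos(th)+off*np.sin(th),y,.11+d*np.sin(th)+off*np.cos(th)))
E
cat >> fit.py <<'E'
from geo import *
C=[(-.065,.075),(-.065,-.075),(.065,-.075),(.065,.075)]
t=[zt(*q) for q in[(187,278),(323,300),(336,184),(204,165)]]
s=[zs(*q) for q in[(265,305),(387,250),(315,182),(200,228)]]
gt=[zt(257,74),zt(318,84)];gs=[zs(207,57),zs(258,38)]
def f(v):
    r=[]
    for c,a,b in zip(C,t,s):
        X=bw(v[:3],(*c,.11));r+=list(proj(T,X)-a)+list(proj(S,X)-b)
    return np.array(r)
o=least_squares(f,[.566,-.006,-.148]);print(o.x.round(4),np.degrees(o.x[2]),f(o.x).round(1))
for th in(1.85,1.9,1.95):
    for y,a,b in zip((.03,-.03),gt,gs):
        X=gp(o.x,.165,y,th);print(th,proj(T,X).round(1),a.round(1),proj(S,X).round(1),b.round(1))
print(gp(o.x,.165,0,1.9))
for nm,u,v,z in(('jb',227,255,.012),('ja',211,203,.012),('ham_butt',191,262,.014),('ham_head',195,165,.014),('collar',304,260,.018),('can',356,164,.07),('bar',320,207,.03)):print(nm,atz(T,u,v,z).round(3))
E
python3 fit.py
```

```text
top [0.5134 0.0751 0.11  ]
top [ 0.4896 -0.073   0.11  ]
top [ 0.6191 -0.0899  0.11  ]
top [0.6406 0.0572 0.11  ]
side [0.6375 0.0576 0.11  ]
side [ 0.6136 -0.0833  0.11  ]
side [ 0.4944 -0.0675  0.11  ]
side [0.5189 0.0748 0.11  ]
[ 0.5666 -0.0066 -0.1514] -8.67359953968321 [-1.  -0.1  0.8  2.2 -0.9 -0.6  2.3  0.2  0.2 -0.2  0.4 -2.7 -0.2 -0.7
 -1.4 -1.2]
1.85 [271.1 130.1] [272.4 125.2] [251.   87.4] [248.6  87.1]
1.85 [300.5 134.4] [301.4 130. ] [276.5  79. ] [272.9  78.1]
1.9 [271.6 126.8] [272.4 125.2] [248.9  86.6] [248.6  87.1]
1.9 [300.9 131.2] [301.4 130. ] [274.4  78.3] [272.9  78.1]
1.95 [272.1 123.8] [272.4 125.2] [247.  86.] [248.6  87.1]
1.95 [301.3 128.1] [301.4 130. ] [272.2  77.8] [272.9  78.1]
[ 0.68355456 -0.02443302  0.26613951]
jb [0.444 0.108 0.012]
ja [0.575 0.15  0.012]
ham_butt [0.426 0.197 0.014]
ham_head [0.675 0.194 0.014]
collar [ 0.432 -0.083  0.018]
can [ 0.663 -0.21   0.07 ]
bar [ 0.563 -0.124  0.03 ]
```

```bash
cat > plan.py <<'E'
from geo import *
P=(.5666,-.0066,-.1514)
def Rt(phi):
    f=np.radians(phi);c,s=np.cos(P[2]),np.sin(P[2]);X=np.array([c,s,0]);Z=np.array([0,0,1.])
    z=np.cos(f)*X-np.sin(f)*Z;y=np.sin(f)*X+np.cos(f)*Z;return Ro.from_matrix(np.c_[np.cross(y,z),y,z])
def pos(X,z,Y=0): return bw(P,(.065+X,Y,z))
def inG(p):
    c,s=np.cos(P[2]),np.sin(P[2]);d=np.array(p[:2])-bw(P,(.065,0,0))[:2];return np.array([c*d[0]+s*d[1],-s*d[0]+c*d[1],p[2]])
def state(o):
    R=Ro.from_euler('xyz',o["tcp_rot"],degrees=True);z=R.apply([0,0,1]);return np.array(o["ee_pos"]),R,np.degrees(np.arctan2(-z[2],np.hypot(z[0],z[1])))
def rows(p,R,wps):
    "wps: (X,z,phi,n[,Y])"
    out=[]
    for w in wps:
        X,z,phi,n=w[:4];q=pos(X,z,w[4] if len(w)>4 else 0);Q=Rt(phi)
        for k in range(n):
            d=R.inv().apply((q-p)/(n-k))*1000;r=(R.inv()*Q).as_rotvec()/(n-k)
            row=[round(float(v)) if False else round(float(v),1) for v in d]+[round(float(v),3) for v in r]
            out.append(row);p=p+R.apply(np.array(row[:3])/1000);R=R*Ro.from_rotvec(row[3:])
    return out
def show(o,wps):
    p,R,phi=state(o);print('t',o["time"],'G',inG(p).round(4),'phi',round(phi,1),'F',np.round(o["wrist_force"],1),'q',np.round(o["q"]),'op',round(o["opening"],3))
    rs=rows(p,R,wps)
    for i in range(0,len(rs),5): print(str(rs[i:i+5]).replace(' ',''))
E
python3 - <<'E'
from workcell import bot
from plan import *
show(bot.get_obs(),[(.03,.36,80,18)])
E
```

```text
t 1.1 G [-0.3146 -0.5322  0.2503] phi 90.0 F [-1.1 -0.2 -0.5] q [-64.   5.  10.  95.  -0.  90.] op 0.086
[[32.5,-13.5,-6.1,-0.009,0.005,-0.054],[33.2,-11.7,-6.0,-0.009,0.005,-0.054],[33.8,-9.8,-6.0,-0.009,0.005,-0.054],[34.4,-7.9,-5.9,-0.009,0.005,-0.054],[34.8,-6.0,-5.8,-0.009,0.005,-0.054]]
[[35.1,-4.1,-5.6,-0.009,0.005,-0.054],[35.3,-2.1,-5.5,-0.009,0.005,-0.054],[35.3,-0.2,-5.3,-0.009,0.005,-0.053],[35.3,1.7,-5.2,-0.009,0.004,-0.054],[35.2,3.7,-5.0,-0.009,0.005,-0.053]]
[[35.0,5.6,-4.8,-0.009,0.004,-0.054],[34.6,7.5,-4.6,-0.009,0.005,-0.053],[34.2,9.4,-4.3,-0.009,0.005,-0.054],[33.7,11.3,-4.0,-0.009,0.004,-0.053],[33.1,13.1,-3.8,-0.008,0.005,-0.054]]
[[32.3,14.9,-3.5,-0.009,0.004,-0.053],[31.5,16.6,-3.3,-0.008,0.005,-0.054],[30.6,18.2,-3.0,-0.009,0.004,-0.053]]
```

servo_tool:
  motion:
    - [[33,-13,-10,-0.009,0.005,-0.054],[33,-12,-10,-0.009,0.005,-0.054],[34,-10,-10,-0.009,0.005,-0.054],[34,-8,-10,-0.009,0.005,-0.054],[35,-6,-10,-0.009,0.005,-0.054]]
  gripper: 0
  newtons: 20

```text
time: 1.6
ee_pos: [0.3571, -0.3619, 0.3015]
tcp_rot: [177.2, -1.1, 41.4]
wrist_force: [0.3, -0.3, 0.3]
opening: 0.0124
```

servo_tool:
  motion:
    - [[35,-4,-8,-0.009,0.005,-0.054],[35,-2,-8,-0.009,0.005,-0.054],[35,0,-8,-0.009,0.005,-0.054],[35,2,-8,-0.009,0.005,-0.054],[35,4,-8,-0.009,0.005,-0.054]]

```text
time: 2.1
ee_pos: [0.473, -0.2311, 0.3454]
tcp_rot: [174.3, -1.4, 57.0]
wrist_force: [-0.9, -1.3, 0.2]
opening: 0.0004
```

```bash
python3 - <<'E'
from workcell import bot
from plan import *
show(bot.get_obs(),[(.03,.37,78,8)])
E
```

```text
t 2.1 G [-0.1237 -0.2361  0.3454] phi 84.1 F [-0.9 -1.3  0.2] q [-26.  -1.  15. 100.   1.  97.] op 0.0
[[34.9,5.5,-1.7,-0.013,0.005,-0.053],[34.5,7.4,-1.4,-0.013,0.005,-0.053],[34.1,9.2,-1.2,-0.013,0.005,-0.053],[33.6,11.1,-0.9,-0.013,0.005,-0.053],[32.9,12.8,-0.5,-0.013,0.006,-0.053]]
[[32.2,14.6,-0.2,-0.013,0.005,-0.053],[31.4,16.2,0.2,-0.013,0.006,-0.053],[30.5,17.9,0.6,-0.012,0.005,-0.052]]
```

servo_tool:
  motion:
    - [[35,5,-2,-0.013,0.005,-0.053],[34,7,-2,-0.013,0.005,-0.053],[34,9,-2,-0.013,0.005,-0.053],[33,11,-2,-0.013,0.005,-0.053],[33,13,-1,-0.013,0.005,-0.053]]

```text
time: 2.6
ee_pos: [0.5888, -0.1002, 0.3637]
tcp_rot: [170.3, -0.7, 72.2]
wrist_force: [0.4, -0.2, -0.3]
opening: 0.0
```

```bash
python3 - <<'E'
from workcell import bot
from plan import *
show(bot.get_obs(),[(.03,.365,78,3),(.085,.35,75,2)])
E
```

```text
t 2.6 G [-0.0289 -0.0892  0.3637] phi 80.2 F [ 0.4 -0.2 -0.3] q [-9.  6. 23. 98. -1. 98.] op 0.0
[[32.5,14.5,2.5,-0.013,0.006,-0.053],[31.6,16.1,2.9,-0.013,0.006,-0.053],[30.7,17.8,3.3,-0.012,0.005,-0.052],[0.0,25.3,13.0,-0.026,0.0,-0.0],[0.0,25.0,13.7,-0.027,0.0,-0.0]]
```

servo_tool:
  motion:
    - [[29,14,2,-0.013,0.006,-0.05],[29,16,2,-0.013,0.006,-0.05],[28,17,3,-0.013,0.005,-0.05],[0,25,10,-0.02,0,0],[0,25,10,-0.02,0,0]]

```text
time: 3.1
ee_pos: [0.7097, -0.0381, 0.3573]
tcp_rot: [165.6, -0.1, 80.8]
wrist_force: [-0.3, -0.1, 0.0]
opening: -0.0001
```

```bash
python3 - <<'E'
from workcell import bot
from plan import *
show(bot.get_obs(),[(.085,.35,75,2),(.085,.263,75,3)])
E
```

```text
t 3.1 G [ 0.0813 -0.0096  0.3573] phi 75.6 F [-0.3 -0.1  0. ] q [-2. 18. 36. 94. -2. 96.] op -0.0
[[4.8,0.9,4.0,-0.006,0.0,-0.004],[4.8,0.8,4.0,-0.005,0.001,-0.005],[-0.0,-7.5,28.0,-0.0,-0.0,0.0],[-0.0,-7.5,28.0,-0.0,-0.0,0.0],[-0.0,-7.5,28.1,-0.0,-0.0,0.0]]
```

servo_tool:
  motion:
    - [[4,1,4,-0.005,0,-0.004],[4,1,4,-0.005,0,-0.004],[0,-7,25,0,0,0],[0,-7,25,0,0,0],[0,0,0,0,0,0]]

```text
time: 3.6
ee_pos: [0.7112, -0.0316, 0.2942]
tcp_rot: [165.5, 0.1, 81.2]
wrist_force: [-0.4, 0.1, -0.7]
opening: -0.0003
```

```bash
python3 - <<'E'
from workcell import bot
from plan import *
from h import *
show(bot.get_obs(),[(.085,.263,75,3)])
p=bot.camera("side");save(p,"side1.png");
E
```

```text
t 3.6 G [ 0.0818 -0.0029  0.2942] phi 75.5 F [-0.4  0.1 -0.7] q [-2. 14. 24. 85. -2. 97.] op -0.0
[[1.0,-1.6,10.3,-0.003,0.001,-0.001],[0.9,-1.6,10.4,-0.003,0.0,-0.001],[1.0,-1.6,10.3,-0.002,0.001,-0.0]]
```

View pics/side1.png

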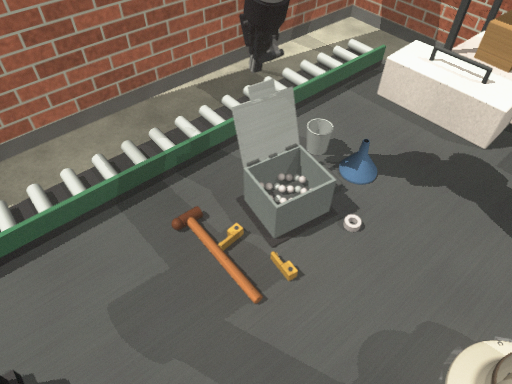

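The closed fingertips show at about (258,70), just above and behind the tongue (262,88). Lowering behind it now.

servo_tool:
  motion:
    - [[1,-1,11,-0.003,0,0],[1,-1,11,-0.003,0,0],[1,-1,9,0,0,0],[0,0,0,0,0,0]]

```text
time: 4.05
ee_pos: [0.7184, -0.0295, 0.2655]
tcp_rot: [164.9, 0.0, 81.2]
wrist_force: [-0.0, 0.1, 0.1]
opening: -0.0
```

```bash
python3 - <<'E'
from workcell import bot
from plan import *
from h import *
show(bot.get_obs(),[(.0,.263,75,10)])
p=bot.camera("side");save(p,"side2.png");
t=bot.camera("top");save(t,"top2.png");
a=cv2.resize(p["color"][40:160,190:340,::-1],None,fx=3,fy=3);b=cv2.resize(t["color"][90:210,210:360,::-1],None,fx=3,fy=3)
cv2.imwrite("pics/c2.png",cv2.vconcat([a,b])[:, :] if 0 else cv2.hconcat([cv2.resize(a,(400,320)),cv2.resize(b,(400,320))]))
print(proj(p,pos(.087,.244)),proj(t,pos(.087,.244)))
E
```

```text
t 4.05 G [8.850e-02 2.000e-04 2.655e-01] phi 74.9 F [-0.   0.1  0.1] q [-2. 14. 20. 81. -2. 97.] op -0.0
[[-0.0,-8.6,-2.1,0.0,0.0,-0.0],[-0.1,-8.6,-2.1,0.0,0.0,-0.0],[-0.0,-8.6,-2.1,0.0,0.0,-0.0],[-0.1,-8.6,-2.0,0.0,0.0,-0.0],[-0.0,-8.6,-2.1,0.0,0.0,-0.0]]
[[-0.1,-8.6,-2.0,0.0,0.0,-0.0],[-0.0,-8.6,-2.1,0.0,0.0,-0.001],[-0.0,-8.6,-2.0,0.0,0.0,-0.0],[-0.1,-8.7,-2.1,0.001,0.001,-0.001],[-0.0,-8.6,-2.0,0.0,0.0,-0.0]]
[253.13997603  83.9980895 ] [287.7094956  117.48379968]
```

View pics/c2.png

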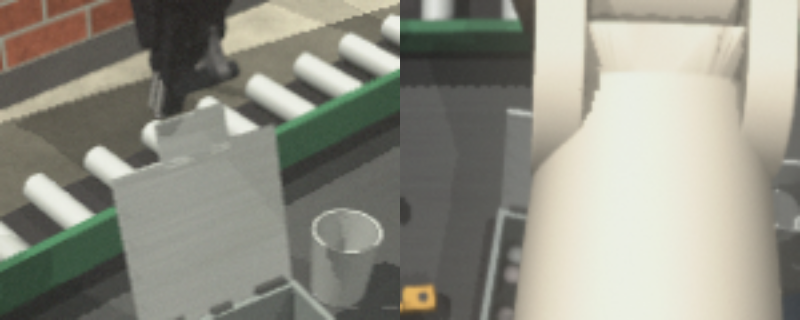

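servo_tool:
  motion:
    - [[0,-6,-1.5,0,0,0],[0,-6,-1.5,0,0,0],[0,-6,-1.5,0,0,0],[0,-6,-1.5,0,0,0],[0,-6,-1.5,0,0,0]]

```text
time: 4.65
ee_pos: [0.6878, -0.0249, 0.2678]
tcp_rot: [164.7, 0.0, 81.2]
wrist_force: [1.7, -0.9, 2.7]
opening: 0.0002
```

```bash
cat > gate.py <<'E'
from workcell import bot
from plan import *
from h import *
import sys
def look(name,ths,wps):
    p=bot.camera("side");show(bot.get_obs(),wps)
    a=cv2.resize(np.ascontiguousarray(p["color"][40:260,190:390,::-1]),None,fx=2.5,fy=2.5,interpolation=cv2.INTER_CUBIC)
    for i,th in enumerate(ths):
        for pts in([(.136,.073),(.136,.03),(.165,.03),(.165,-.03),(.136,-.03),(.136,-.073)],):
            q=np.array([(proj(p,gp(P,d,y,th))-[190,40])*2.5 for d,y in pts]).round().astype(int)
            col=[(0,0,255),(0,255,0),(255,0,0),(0,255,255)][i%4]
            cv2.polylines(a,[q.reshape(-1,1,2)],False,col,1);cv2.putText(a,f'{th:.2f}',(5,20+20*i),0,.5,col,1)
    cv2.imwrite('pics/'+name,a)
E
python3 - <<'E'
from gate import *
look('g1.png',[1.9,1.75,1.6],[(.0,.263,75,10)])
E
```

```text
t 4.7 G [0.0568 0.0003 0.2677] phi 74.7 F [0.8 0.3 1.2] q [-1.  9. 15. 81. -2. 97.] op 0.0
[[-0.0,-5.6,-1.0,0.0,0.0,-0.0],[-0.0,-5.6,-1.0,0.001,0.0,-0.0],[-0.1,-5.6,-1.0,0.0,0.0,-0.0],[-0.0,-5.6,-1.0,0.001,0.0,-0.0],[-0.1,-5.6,-1.0,0.0,0.0,-0.0]]
[[-0.0,-5.6,-1.1,0.001,0.0,-0.0],[-0.1,-5.6,-1.0,0.0,0.0,-0.001],[-0.0,-5.6,-1.1,0.001,0.0,-0.0],[-0.0,-5.6,-1.0,0.0,0.0,-0.001],[-0.1,-5.6,-1.1,0.001,0.001,-0.0]]
```

View pics/g1.png

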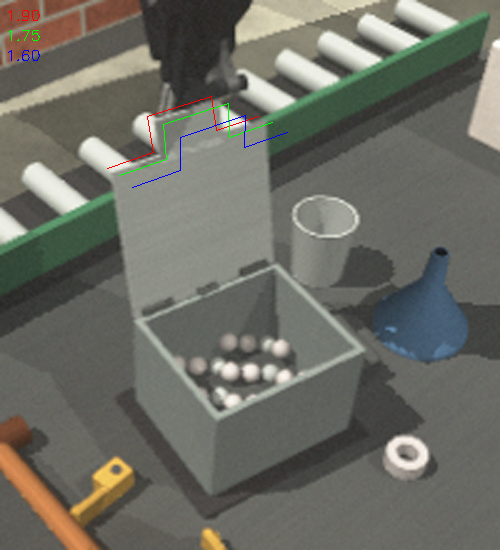

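servo_tool:
  motion:
    - [[0,-6,-1.5,0,0,0],[0,-6,-1.5,0,0,0],[0,-6,-1.5,0,0,0],[0,-5,-1.5,0,0,0],[0,-5,-1.5,0,0,0]]

```text
time: 5.2
ee_pos: [0.6589, -0.0204, 0.2665]
tcp_rot: [164.8, 0.0, 81.2]
wrist_force: [-0.1, 0.1, 1.2]
opening: 0.0001
```

```bash
python3 - <<'E'
from gate import *
look('g2.png',[1.75,1.6,1.5],[(-.03,.325,70,3)])
E
```

```text
t 5.25 G [0.0277 0.0003 0.2667] phi 74.8 F [ 1.  -0.3  0.9] q [-1.  5. 11. 80. -2. 98.] op 0.0
[[-0.2,-13.5,-23.8,-0.028,0.0,-0.001],[-0.1,-12.8,-24.2,-0.028,0.001,-0.001],[-0.1,-12.1,-24.5,-0.028,0.0,-0.0]]
```

View pics/g2.png

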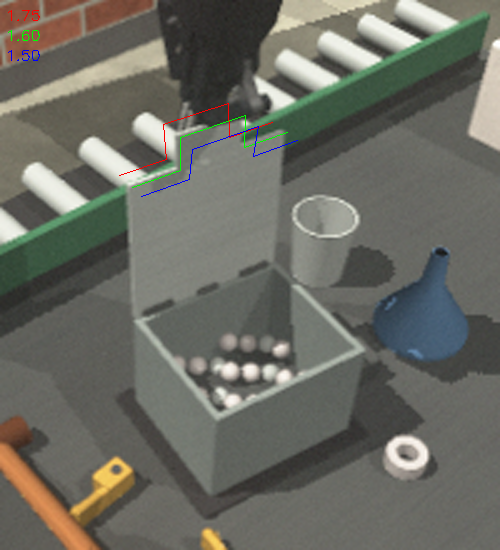

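servo_tool:
  motion:
    - [[0,-5,-1.5,0,0,0],[0,-5,-1.5,0,0,0],[0,-4,-1,0,0,0]]

```text
time: 5.55
ee_pos: [0.6446, -0.0182, 0.2668]
tcp_rot: [164.8, 0.0, 81.2]
wrist_force: [0.6, 0.2, 0.4]
opening: 0.0002
```

```bash
python3 - <<'E'
from gate import *
look('g3.png',[1.6,1.5,1.4],[(.0,.267,75,3),(-.02,.32,70,2)])
E
```

```text
t 5.6 G [0.0135 0.0003 0.2669] phi 74.8 F [ 1.  -0.1 -0.1] q [-1.  3.  9. 80. -2. 98.] op -0.0
[[-0.1,-4.3,-1.2,0.001,0.0,-0.001],[-0.1,-4.3,-1.2,0.001,0.001,-0.001],[-0.1,-4.4,-1.2,0.001,0.0,-0.0],[-0.0,-2.8,-28.2,-0.044,0.0,-0.0],[-0.0,-1.5,-28.3,-0.043,0.0,-0.0]]
```

View pics/g3.png

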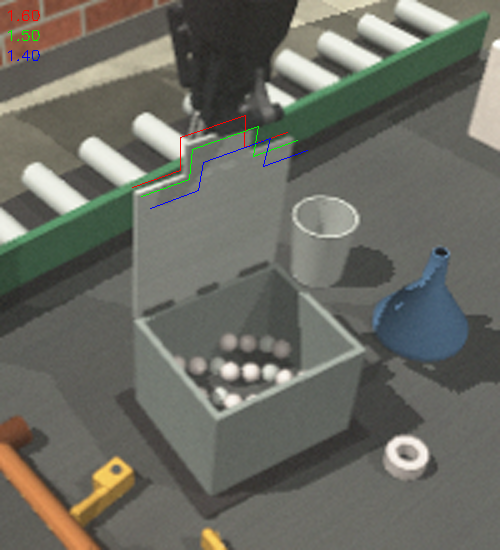

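servo_tool:
  motion:
    - [[0,-5,-1.5,0,0,0],[0,-5,-1.5,0,0,0],[0,-2,-0.5,0,0,0]]

```text
time: 5.9
ee_pos: [0.6322, -0.0163, 0.2672]
tcp_rot: [164.8, 0.0, 81.2]
wrist_force: [-0.2, 0.4, -0.5]
opening: -0.0002
```

```bash
python3 - <<'E'
from gate import *
look('g4.png',[1.5,1.4,1.3],[(.005,.325,73,2),(-.1,.325,65,3),(-.19,.275,52,3),(-.15,.22,45,2)])
E
```

```text
t 5.95 G [0.0013 0.0004 0.2673] phi 74.8 F [0.1 0.3 0.3] q [-1.  2.  7. 80. -2. 98.] op 0.0
[[-0.2,9.4,-27.4,-0.016,0.001,-0.001],[-0.2,9.8,-27.2,-0.015,0.0,-0.001],[-0.0,-33.5,-10.2,-0.047,0.0,-0.0],[-0.0,-32.9,-11.8,-0.046,0.0,-0.0],[-0.0,-32.4,-13.3,-0.047,0.0,-0.0]]
[[-0.0,-34.2,2.4,-0.076,0.0,-0.0],[-0.0,-34.3,-0.2,-0.075,0.0,-0.0],[-0.1,-34.3,-2.7,-0.076,0.0,-0.0],[0.0,-1.2,34.0,-0.061,0.0,-0.0],[0.1,-3.2,33.8,-0.061,0.0,-0.0]]
```

View pics/g4.png

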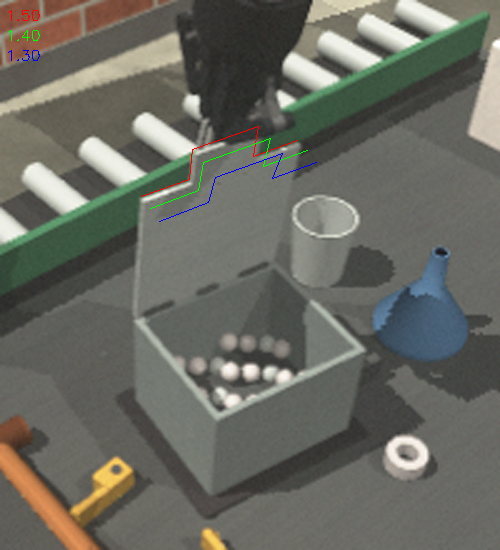

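servo_tool:
  motion:
    - [[0,8,-30,0,0,0],[0,9,-30,0,0,0],[0,-20,-8,-0.04,0,0]]

```text
time: 6.25
ee_pos: [0.616, -0.0134, 0.3354]
tcp_rot: [162.2, -0.0, 81.1]
wrist_force: [-0.2, -0.1, 0.1]
opening: -0.0002
```

```bash
python3 - <<'E'
from gate import *
look('g5.png',[1.4,1.3,1.1],[(-.1,.33,65,3),(-.19,.275,52,3),(-.15,.22,45,2)])
E
```

```text
t 6.3 G [-0.0202  0.0005  0.3342] phi 72.2 F [3.  0.7 3.2] q [-0. -2. 11. 85. -3. 98.] op -0.0
[[-0.2,-25.8,-6.8,-0.042,0.0,-0.001],[-0.2,-25.5,-7.9,-0.042,0.001,-0.001],[-0.2,-25.1,-8.9,-0.042,0.0,-0.001],[0.0,-34.9,4.0,-0.076,0.0,0.0],[0.0,-35.1,1.3,-0.076,0.0,0.0]]
[[0.0,-35.1,-1.4,-0.075,0.0,0.0],[0.0,-1.2,34.0,-0.061,-0.0,0.0],[0.0,-3.2,33.8,-0.061,-0.0,0.0]]
```

View pics/g5.png

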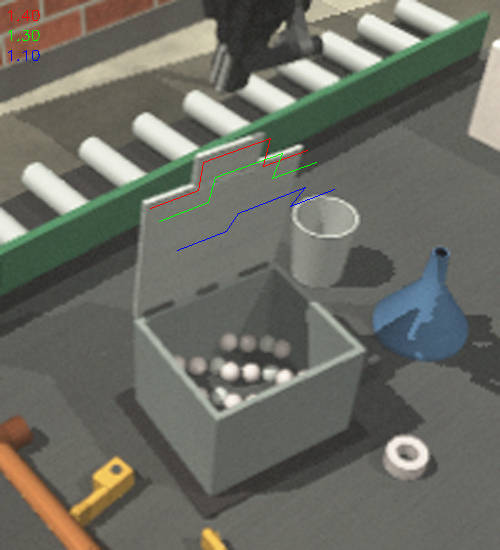

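servo_tool:
  motion:
    - [[0,-30,-9,-0.05,0,0],[0,-30,-9,-0.06,0,0],[0,-33,-9,-0.08,0,0],[0,-35,2,-0.08,0,0],[0,-35,2,-0.08,0,0]]

```text
time: 6.8
ee_pos: [0.4593, 0.0104, 0.2858]
tcp_rot: [142.3, -0.0, 81.1]
wrist_force: [-0.9, -0.9, 0.6]
opening: 0.0002
```

```bash
python3 - <<'E'
from gate import *
look('g6.png',[1.4,1.2,1.0],[(-.19,.24,45,2),(-.145,.215,45,2)])
E
```

```text
t 6.85 G [-0.1811 -0.0008  0.2757] phi 52.6 F [  2.   -1.2 -11.4] q [  7. -44. -32.  65. -10. 103.] op 0.0
[[0.4,-14.4,11.5,-0.066,0.002,-0.0],[0.4,-15.1,10.5,-0.067,0.001,-0.001],[0.0,7.1,24.7,0.0,0.0,0.0],[0.0,7.1,24.8,0.0,0.0,0.0]]
```

View pics/g6.png

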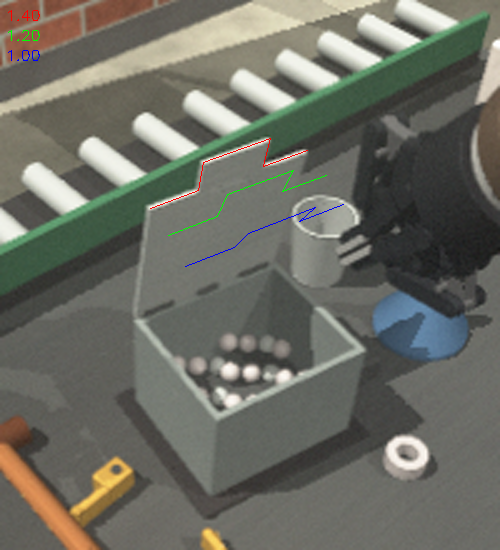

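```bash
cat > kin.py <<'E'
import numpy as np
from scipy.optimize import least_squares,fsolve
D=np.array([(.55,.2503,4.98,10.08,90),(.527,.3454,-1,15,84.1),(.597,.3637,6,23,80.2),(.711,.3573,18,36,75.6),(.7119,.2942,14,24,75.5),(.719,.2655,14,20,74.9),(.689,.2678,9,15,74.7),(.6446,.2668,3,9,74.8),(.632,.267,2,7,74.8),(.616,.335,-2,11,72.2),(.4495,.2757,-44,-32,52.6)])
def fk(v,q2,q3,f):
    h,L1,L2,L3=v;a=np.radians(q2);b=np.radians(q2-q3);f=np.radians(f)
    return L1*np.sin(a)+L2*np.cos(b)+L3*np.cos(f), h+L1*np.cos(a)-L2*np.sin(b)-L3*np.sin(f)
g=lambda v:np.concatenate([fk(v,*D[:,2:].T)[0]-D[:,0],fk(v,*D[:,2:].T)[1]-D[:,1]])
o=least_squares(g,[.2,.3,.5,.25])
v=o.x
def ik(r,z,f): return fsolve(lambda q:np.array(fk(v,q[0],q[1],f))-[r,z],[-30,-25])
if __name__=="__main__":
    print(v.round(3),(g(v)*1000).round())
    for X,z in((-.19,.24),(-.16,.22),(-.17,.18),(-.17,.13),(-.17,.1),(-.22,.1)):
        print(X,z,[(f,ik(.629+X,z,f).round(0).tolist()) for f in(35,45,55,65,75)])
E
python3 kin.py
```

```text
[0.182 0.423 0.515 0.4  ] [-1.  2.  8.  9. -2. -0. -5. -6.  0. -7.  3. -1.  4. -4. -1.  1. -5.  0.
  6. -3.  5. -0.]
-0.19 0.24 [(35, [-67.0, -53.0]), (45, [-55.0, -44.0]), (55, [-45.0, -35.0]), (65, [-35.0, -26.0]), (75, [-25.0, -18.0])]
-0.16 0.22 [(35, [-61.0, -54.0]), (45, [-50.0, -45.0]), (55, [-40.0, -35.0]), (65, [-30.0, -26.0]), (75, [-21.0, -17.0])]
-0.17 0.18 [(35, [-64.0, -59.0]), (45, [-53.0, -50.0]), (55, [-42.0, -41.0]), (65, [-32.0, -32.0]), (75, [-22.0, -23.0])]
-0.17 0.13 [(35, [-65.0, -65.0]), (45, [-53.0, -56.0]), (55, [-42.0, -46.0]), (65, [-32.0, -37.0]), (75, [-22.0, -28.0])]
-0.17 0.1 [(35, [-65.0, -68.0]), (45, [-52.0, -59.0]), (55, [-41.0, -49.0]), (65, [-31.0, -40.0]), (75, [-21.0, -31.0])]
-0.22 0.1 [(35, [-85.0, -73.0]), (45, [-66.0, -63.0]), (55, [-52.0, -54.0]), (65, [-40.0, -45.0]), (75, [-29.0, -36.0])]
```

```bash
python3 - <<'E'
from gate import *
look('g7.png',[1.4,1.3,1.1],[(-.155,.235,60,3),(-.116,.233,60,2)])
E
```

```text
t 6.9 G [-1.790e-01 -1.000e-04  2.787e-01] phi 52.8 F [0.8 1.1 0.5] q [  7. -43. -32.  66.  -9. 102.] op -0.0
[[0.1,-2.5,16.4,0.042,0.001,-0.0],[0.0,-1.7,16.5,0.042,0.001,-0.0],[0.1,-1.1,16.6,0.042,0.0,-0.0],[-0.0,16.4,10.6,0.0,0.0,-0.0],[-0.0,16.4,10.6,0.0,0.0,-0.0]]
```

View pics/g7.png

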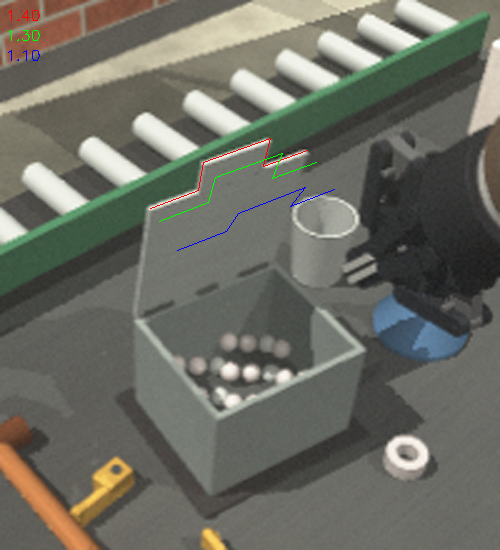

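servo_tool:
  motion:
    - [[0,-2,16,0.042,0,0],[0,-2,16,0.042,0,0],[0,-1,16,0.042,0,0],[0,16,10,0,0,0],[0,16,10,0,0,0]]

```text
time: 7.4
ee_pos: [0.5218, 0.0009, 0.2425]
tcp_rot: [149.8, 0.0, 81.2]
wrist_force: [-0.3, -0.3, 0.4]
opening: -0.0001
```

```bash
python3 - <<'E'
from gate import *
look('g8.png',[1.3,1.1,.9],[(-.116,.233,60,2)])
E
```

```text
t 7.45 G [-0.1085  0.0007  0.2421] phi 59.8 F [-3.1 -0.  -1.9] q [  3. -28. -24.  64.  -6. 100.] op 0.0
[[-0.3,-5.5,2.1,0.002,0.001,-0.001],[-0.4,-5.5,2.0,0.001,0.001,-0.001]]
```

View pics/g8.png

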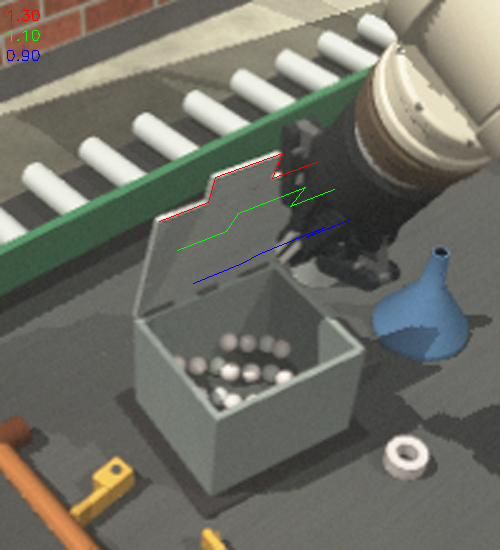

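servo_tool:
  motion:
    - [[0,-6,2,0,0,0],[0,-6,2,0,0,0],[0,0,0,0,0,0],[0,0,0,0,0,0]]

```text
time: 7.85
ee_pos: [0.512, 0.0025, 0.2333]
tcp_rot: [149.8, 0.0, 81.2]
wrist_force: [-0.4, -0.0, 0.1]
opening: -0.0001
```

```bash
python3 - <<'E'
from gate import *
look('g9.png',[1.2,1.0,.85],[(-.116,.233,60,2)])
E
```

```text
t 7.9 G [-0.1201  0.0008  0.2335] phi 59.7 F [0.3 0.6 0. ] q [  3. -30. -27.  63.  -6. 101.] op -0.0
[[-0.4,1.6,1.3,0.002,0.001,-0.001],[-0.4,1.7,1.3,0.003,0.001,-0.001]]
```

View pics/g9.png

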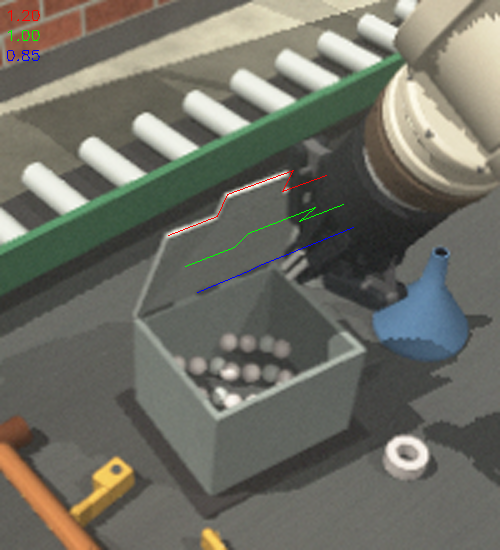

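servo_tool:
  motion:
    - [[0,0,0,0,0,0],[0,0,0,0,0,0],[0,0,0,0,0,0],[0,0,0,0,0,0],[0,0,0,0,0,0]]

```text
time: 8.4
ee_pos: [0.5125, 0.0023, 0.233]
tcp_rot: [149.8, 0.0, 81.2]
wrist_force: [-0.6, -1.0, 0.3]
opening: -0.0001
```

```bash
python3 - <<'E'
from gate import *
look('g10.png',[1.05,.95,.85],[(-.116,.233,60,2)])
E
```

```text
t 8.45 G [-0.1199  0.0007  0.2331] phi 59.8 F [-0.4  0.2 -0.8] q [  3. -29. -27.  63.  -6. 101.] op -0.0
[[-0.3,1.7,1.0,0.002,0.001,-0.001],[-0.3,1.6,1.0,0.002,0.001,-0.001]]
```

View pics/g10.png

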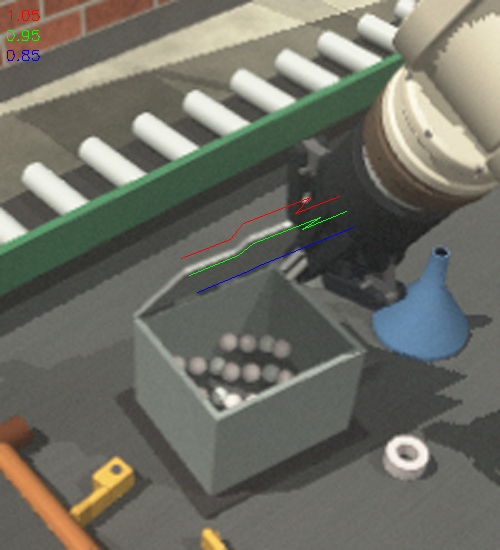

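servo_tool:
  motion:
    - [[0,0,0,0,0,0],[0,0,0,0,0,0],[0,-1,0,0,0,0],[0,-1,0,0,0,0]]

```text
time: 8.85
ee_pos: [0.5106, 0.0026, 0.2318]
tcp_rot: [149.8, 0.0, 81.2]
wrist_force: [1.2, 0.1, -0.5]
opening: 0.0001
```

```bash
python3 - <<'E'
from gate import *
look('g11.png',[.95,.85,.75],[(-.116,.233,60,2)])
E
```

```text
t 8.9 G [-0.1219  0.0007  0.2317] phi 59.8 F [-0.1 -0.1 -0.4] q [  4. -30. -27.  63.  -6. 101.] op 0.0
[[-0.3,2.9,0.9,0.002,0.001,-0.001],[-0.3,2.8,1.0,0.001,0.001,-0.001]]
```

View pics/g11.png

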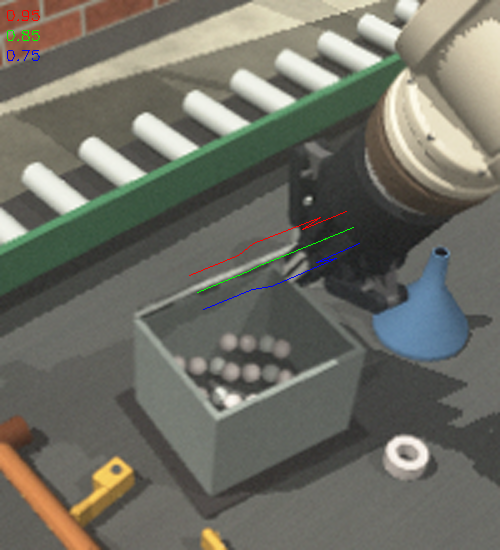

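```bash
python3 - <<'E'
from gate import *
show(bot.get_obs(),[(-.1293,.2249,60,3),(-.1355,.2185,60,3)])
E
```

```text
t 8.9 G [-0.1219  0.0007  0.2317] phi 59.8 F [-0.1 -0.1 -0.4] q [  4. -30. -27.  63.  -6. 101.] op 0.0
[[-0.2,-3.3,0.7,0.001,0.001,-0.001],[-0.2,-3.3,0.7,0.001,0.0,-0.001],[-0.3,-3.3,0.8,0.001,0.001,-0.0],[0.0,-2.8,0.8,0.0,-0.0,-0.0],[0.0,-2.9,0.8,0.0,-0.0,-0.0]]
[[0.0,-2.8,0.8,0.0,-0.0,-0.0]]
```

servo_tool:
  motion:
    - [[0,-3,0.8,0,0,0],[0,-3,0.8,0,0,0],[0,-3,0.8,0,0,0],[0,-3,0.8,0,0,0],[0,-3,0.8,0,0,0]]

```text
time: 9.4
ee_pos: [0.4997, 0.0043, 0.2209]
tcp_rot: [149.8, 0.0, 81.2]
wrist_force: [-0.5, -0.6, 0.3]
opening: -0.0
```

servo_tool:
  motion:
    - [[0,-2,0.6,0,0,0],[0,0,0,0,0,0],[0,0,0,0,0,0],[0,0,0,0,0,0],[0,0,0,0,0,0]]

```text
time: 9.9
ee_pos: [0.4986, 0.0045, 0.2196]
tcp_rot: [149.8, 0.0, 81.2]
wrist_force: [-1.4, -0.7, 0.4]
opening: 0.0001
```

servo_tool:
  motion:
    - [[0,0,0,0,0,0],[0,0,0,0,0,0],[0,0,0,0,0,0]]

```text
time: 10.2
ee_pos: [0.4985, 0.0045, 0.2196]
tcp_rot: [149.8, 0.0, 81.2]
wrist_force: [-0.7, 0.1, 1.0]
opening: -0.0001
```

```bash
python3 - <<'E'
from gate import *
look('g12.png',[.85,.75,.65],[(-.1596,.1851,60,12)])
t=bot.camera("top");save(t,"top12.png")
f=[bot.get_obs()["wrist_force"] for _ in range(3)];print(np.mean(f,0))
E
```

```text
t 10.25 G [-0.1339  0.0007  0.2196] phi 59.8 F [-1.8  0.3  0.7] q [  4. -32. -29.  63.  -6. 101.] op 0.0
[[-0.1,-3.3,1.4,0.0,0.0,-0.0],[-0.1,-3.3,1.4,0.0,0.0,-0.0],[-0.1,-3.3,1.4,0.0,0.0,-0.0],[-0.1,-3.3,1.4,0.0,0.0,-0.0],[-0.0,-3.3,1.4,0.0,0.0,-0.0]]
[[-0.1,-3.3,1.4,0.001,0.0,-0.0],[-0.0,-3.3,1.4,0.0,0.0,-0.0],[-0.1,-3.3,1.4,0.001,0.0,-0.0],[-0.0,-3.3,1.4,0.0,0.0,-0.001],[-0.0,-3.3,1.4,0.001,0.001,-0.0]]
[[-0.1,-3.3,1.5,0.0,0.0,-0.001],[-0.0,-3.2,1.4,0.001,0.001,-0.0]]
[-2.40743908  0.30087323  0.67774025]
```

View pics/g12.png

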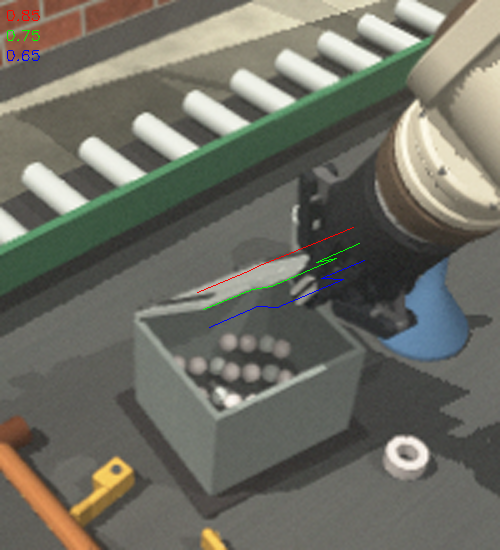

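View pics/top12.png

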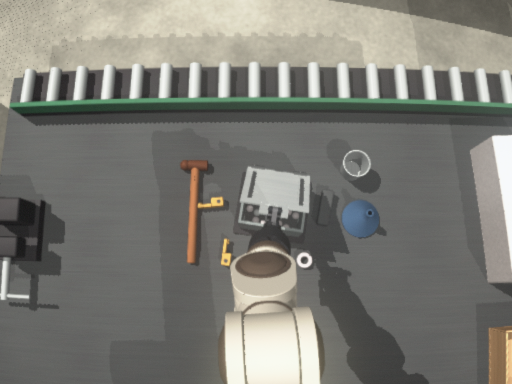

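servo_tool:
  motion:
    - [[0,-3,1.3,0,0,0],[0,-3,1.3,0,0,0],[0,-3,1.3,0,0,0],[0,-3,1.3,0,0,0],[0,-3,1.3,0,0,0]]

```text
time: 10.8
ee_pos: [0.4887, 0.006, 0.2061]
tcp_rot: [149.8, 0.0, 81.2]
wrist_force: [-1.3, 0.5, 0.5]
opening: -0.0002
```

servo_tool:
  motion:
    - [[0,-3,1.4,0,0,0],[0,-3,1.4,0,0,0],[0,-3,1.4,0,0,0],[0,0,0,0,0,0],[0,0,0,0,0,0]]

```text
time: 11.3
ee_pos: [0.4833, 0.0069, 0.1982]
tcp_rot: [149.8, 0.0, 81.2]
wrist_force: [-1.6, 0.5, 0.1]
opening: -0.0002
```

servo_tool:
  motion:
    - [[0,0,0,0,0,0],[0,0,0,0,0,0],[0,0,0,0,0,0]]

```text
time: 11.6
ee_pos: [0.4834, 0.0068, 0.1983]
tcp_rot: [149.8, 0.0, 81.2]
wrist_force: [-2.4, 0.7, 0.0]
opening: 0.0002
```

```bash
python3 - <<'E'
from gate import *
look('g13.png',[.7,.6,.5],[(-.1724,.1548,60,15)])
E
```

```text
t 11.65 G [-0.1493  0.0008  0.1983] phi 59.8 F [-1.9  1.5 -0.3] q [  4. -34. -33.  62.  -7. 102.] op 0.0
[[-0.1,-2.8,1.7,0.0,0.0,-0.0],[-0.0,-2.8,1.7,0.0,0.0,-0.0],[-0.1,-2.8,1.7,0.0,0.0,-0.0],[-0.0,-2.8,1.7,0.0,0.0,-0.0],[-0.1,-2.8,1.7,0.0,0.0,-0.0]]
[[-0.0,-2.8,1.7,0.0,0.0,-0.0],[-0.1,-2.8,1.8,0.0,0.0,-0.0],[-0.0,-2.8,1.7,0.0,0.0,-0.0],[-0.1,-2.8,1.8,0.001,0.0,-0.0],[-0.0,-2.8,1.7,0.0,0.0,-0.0]]
[[-0.1,-2.8,1.8,0.001,0.0,-0.0],[-0.0,-2.8,1.7,0.0,0.0,-0.001],[-0.1,-2.7,1.8,0.001,0.001,-0.0],[-0.0,-2.8,1.7,0.0,0.0,-0.001],[-0.1,-2.7,1.8,0.001,0.001,-0.0]]
```

View pics/g13.png

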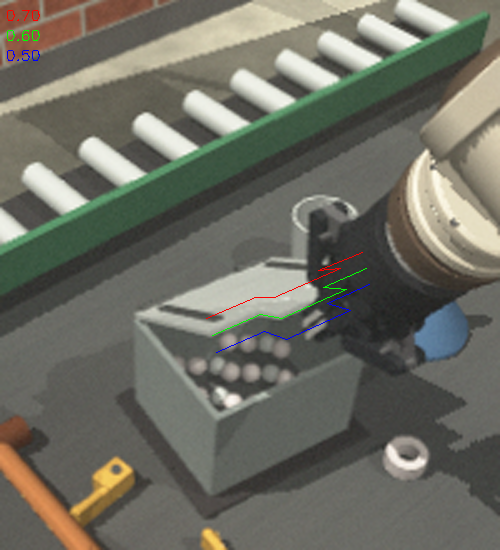

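servo_tool:
  motion:
    - [[0,-3,1.5,0,0,0],[0,-3,1.5,0,0,0],[0,-3,1.5,0,0,0],[0,-3,1.6,0,0,0],[0,-3,1.6,0,0,0]]

```text
time: 12.15
ee_pos: [0.4742, 0.0083, 0.1836]
tcp_rot: [149.8, 0.0, 81.2]
wrist_force: [0.7, -0.2, -0.9]
opening: -0.0003
```

servo_tool:
  motion:
    - [[0,-3,1.7,0,0,0],[0,-3,1.7,0,0,0],[0,-3,1.8,0,0,0],[0,-2,1.4,0,0,0],[0,-2,1.4,0,0,0]]

```text
time: 12.65
ee_pos: [0.4671, 0.0094, 0.1704]
tcp_rot: [149.8, 0.0, 81.2]
wrist_force: [0.1, -0.1, -1.4]
opening: -0.0003
```

```bash
python3 - <<'E'
from gate import *
look('g14.png',[.5,.4,.3],[(-.1724,.1548,60,6),(-.1779,.1307,60,10)])
E
```

```text
t 12.7 G [-0.166   0.0008  0.1699] phi 59.8 F [-0.7  0.4 -1.2] q [  5. -37. -38.  60.  -7. 102.] op -0.0
[[-0.1,-2.2,1.6,0.001,0.0,-0.0],[-0.1,-2.2,1.7,0.0,0.0,-0.0],[-0.1,-2.2,1.6,0.001,0.0,-0.0],[-0.2,-2.2,1.7,0.0,0.001,-0.001],[-0.1,-2.2,1.6,0.001,0.0,-0.0]]
[[-0.2,-2.1,1.7,0.0,0.001,-0.001],[0.0,-1.7,1.8,0.0,-0.0,0.0],[0.0,-1.7,1.8,0.0,-0.0,0.0],[0.0,-1.7,1.8,0.0,-0.0,0.0],[0.0,-1.7,1.8,0.0,-0.0,0.0]]
[[0.0,-1.7,1.8,0.0,-0.0,0.0],[0.0,-1.7,1.8,0.0,-0.0,0.0],[0.0,-1.7,1.8,0.0,-0.0,0.0],[0.0,-1.7,1.8,0.0,-0.0,0.0],[0.0,-1.6,1.8,0.0,-0.0,0.0]]
[[0.0,-1.7,1.9,0.0,-0.0,0.0]]
```

View pics/g14.png

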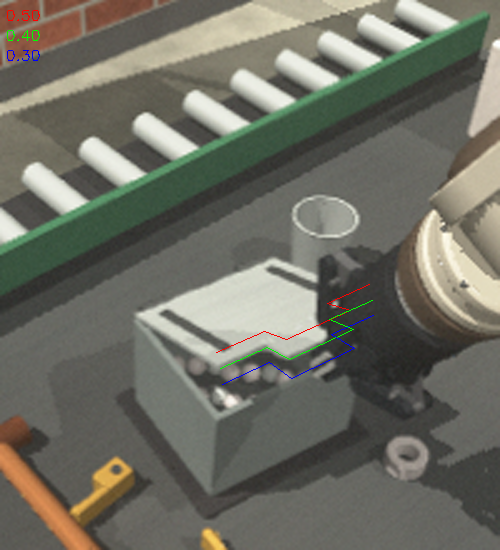

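servo_tool:
  motion:
    - [[0,-2.2,1.6,0,0,0],[0,-2.2,1.6,0,0,0],[0,-2.2,1.6,0,0,0],[0,-2.2,1.6,0,0,0],[0,-2.2,1.6,0,0,0]]

```text
time: 13.2
ee_pos: [0.4617, 0.0102, 0.1579]
tcp_rot: [149.8, 0.0, 81.2]
wrist_force: [-0.8, 0.1, -0.7]
opening: 0.0001
```

servo_tool:
  motion:
    - [[0,-2,1.7,0,0,0],[0,-2,1.8,0,0,0],[0,-1.8,1.8,0,0,0]]

```text
time: 13.5
ee_pos: [0.4594, 0.0105, 0.1504]
tcp_rot: [149.8, 0.0, 81.2]
wrist_force: [-0.6, 0.2, -1.1]
opening: -0.0001
```

```bash
python3 - <<'E'
from gate import *
look('g15.png',[.4,.3,.2],[(-.1779,.1307,60,10),(-.1798,.106,60,12)])
E
```

```text
t 13.55 G [-0.1738  0.0007  0.1499] phi 59.8 F [-0.4  0.2 -1.8] q [  5. -39. -41.  59.  -7. 102.] op -0.0
[[-0.1,-1.3,1.4,0.0,0.0,-0.0],[-0.1,-1.3,1.5,0.0,0.0,-0.0],[-0.1,-1.3,1.4,0.0,0.0,-0.0],[-0.1,-1.3,1.5,0.0,0.0,-0.0],[-0.1,-1.3,1.4,0.0,0.0,-0.0]]
[[-0.0,-1.3,1.5,0.001,0.0,-0.0],[-0.1,-1.3,1.5,0.0,0.0,-0.0],[-0.0,-1.4,1.4,0.001,0.001,-0.001],[-0.1,-1.3,1.5,0.0,0.0,-0.0],[-0.0,-1.4,1.4,0.001,0.001,-0.001]]
[[-0.0,-1.2,1.7,-0.0,-0.0,0.0],[-0.0,-1.2,1.7,-0.0,-0.0,0.0],[-0.0,-1.2,1.7,-0.0,-0.0,0.0],[-0.0,-1.2,1.7,-0.0,-0.0,0.0],[-0.0,-1.1,1.7,-0.0,-0.0,0.0]]
[[-0.0,-1.2,1.7,-0.0,-0.0,0.0],[-0.0,-1.1,1.7,-0.0,-0.0,0.0],[-0.0,-1.2,1.7,-0.0,-0.0,0.0],[-0.0,-1.1,1.7,-0.0,-0.0,0.0],[-0.0,-1.2,1.7,-0.0,-0.0,0.0]]
[[-0.0,-1.1,1.7,-0.0,-0.0,0.0],[-0.0,-1.2,1.7,-0.0,-0.0,0.0]]
```

View pics/g15.png

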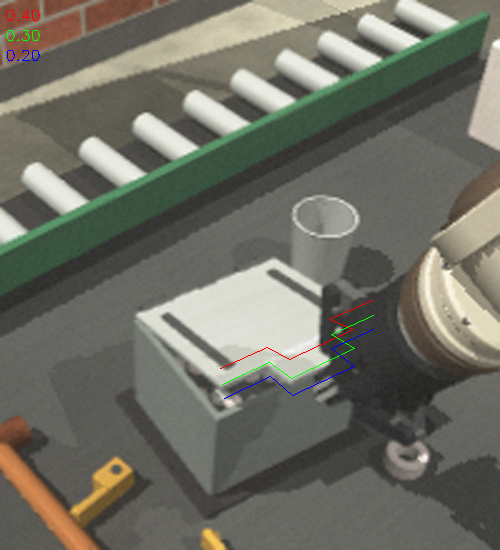

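servo_tool:
  motion:
    - [[0,-1.4,1.5,0,0,0],[0,-1.4,1.5,0,0,0],[0,-1.4,1.5,0,0,0],[0,-1.4,1.5,0,0,0],[0,-1.4,1.5,0,0,0]]

```text
time: 14.05
ee_pos: [0.4571, 0.0109, 0.1404]
tcp_rot: [149.8, 0.0, 81.2]
wrist_force: [-1.7, -0.6, -0.7]
opening: -0.0
```

servo_tool:
  motion:
    - [[0,-1.4,1.6,0,0,0],[0,-1.4,1.6,0,0,0],[0,-1.4,1.6,0,0,0],[0,-1.4,1.6,0,0,0],[0,-1.4,1.6,0,0,0]]

```text
time: 14.55
ee_pos: [0.4553, 0.0112, 0.13]
tcp_rot: [149.8, 0.0, 81.2]
wrist_force: [-0.5, 0.3, -1.1]
opening: -0.0002
```

```bash
python3 - <<'E'
from gate import *
look('g16.png',[.3,.2,.1,0.],[(-.1798,.106,60,12)])
E
```

```text
t 14.6 G [-0.1779  0.0008  0.1296] phi 59.8 F [-0.7  0.2 -1.5] q [  6. -39. -43.  57.  -7. 103.] op -0.0
[[-0.1,-1.1,1.6,0.0,0.0,-0.0],[-0.1,-1.1,1.6,0.0,0.0,-0.0],[-0.1,-1.1,1.6,0.0,0.0,-0.0],[-0.0,-1.1,1.6,0.0,0.0,-0.0],[-0.1,-1.1,1.6,0.0,0.0,-0.0]]
[[-0.0,-1.1,1.6,0.0,0.0,-0.0],[-0.1,-1.2,1.6,0.001,0.0,-0.0],[-0.0,-1.1,1.7,0.0,0.0,-0.0],[-0.1,-1.2,1.6,0.001,0.0,-0.001],[-0.0,-1.1,1.7,0.0,0.001,-0.0]]
[[-0.1,-1.2,1.6,0.001,0.0,-0.001],[-0.0,-1.1,1.7,0.0,0.001,-0.0]]
```

View pics/g16.png

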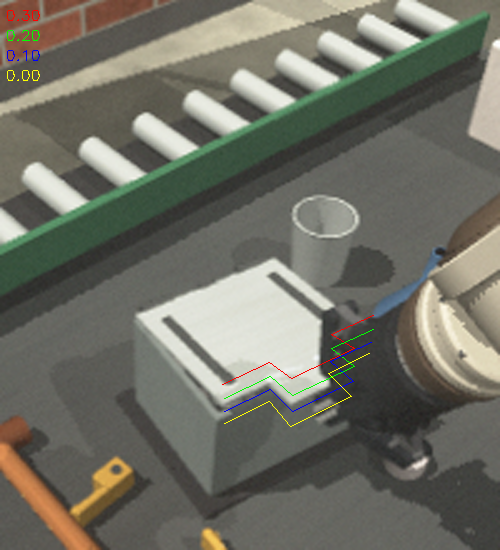

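servo_tool:
  motion:
    - [[0,-1.1,1.6,0,0,0],[0,-1.1,1.6,0,0,0],[0,-1.1,1.6,0,0,0],[0,-1.1,1.6,0,0,0],[0,-1.1,1.6,0,0,0]]

```text
time: 15.1
ee_pos: [0.4544, 0.0113, 0.1201]
tcp_rot: [149.8, 0.0, 81.2]
wrist_force: [-3.2, 0.8, -1.0]
opening: -0.0002
```

servo_tool:
  motion:
    - [[0,-1.1,1.6,0,0,0],[0,-1.1,1.6,0,0,0],[0,-1.1,1.6,0,0,0],[0,-1.1,1.6,0,0,0],[0,-1.1,1.6,0,0,0]]

```text
time: 15.6
ee_pos: [0.4538, 0.0114, 0.1107]
tcp_rot: [149.8, 0.0, 81.2]
wrist_force: [-3.1, 0.3, -1.0]
opening: 0.0002
```

```bash
python3 - <<'E'
from gate import *
look('g17.png',[.1,.05,0.],[(-.182,.09,60,10)])
E
```

```text
t 15.65 G [-0.1793  0.0008  0.1104] phi 59.8 F [-1.9  0.1 -2. ] q [  6. -40. -46.  55.  -7. 103.] op -0.0
[[-0.1,-1.3,1.6,0.0,0.0,-0.0],[-0.1,-1.3,1.6,0.0,0.0,-0.0],[-0.1,-1.2,1.6,0.0,0.0,-0.0],[-0.1,-1.3,1.6,0.001,0.0,-0.0],[-0.1,-1.2,1.6,0.0,0.0,-0.0]]
[[-0.1,-1.3,1.6,0.001,0.0,-0.0],[-0.0,-1.2,1.7,0.0,0.0,-0.001],[-0.1,-1.3,1.6,0.001,0.001,-0.0],[-0.0,-1.2,1.7,0.0,0.0,-0.001],[-0.1,-1.3,1.6,0.001,0.001,-0.0]]
```

View pics/g17.png

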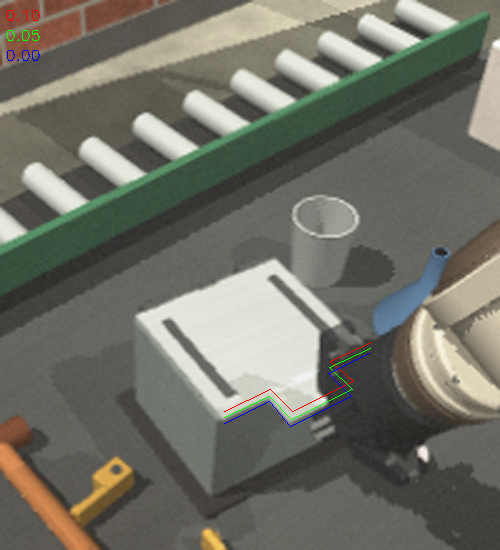

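servo_tool:
  motion:
    - [[0,-1.2,1.6,0,0,0],[0,-1.2,1.6,0,0,0],[0,-1.2,1.6,0,0,0],[0,-1.2,1.6,0,0,0],[0,-1.2,1.6,0,0,0]]

```text
time: 16.15
ee_pos: [0.4528, 0.0116, 0.101]
tcp_rot: [149.8, 0.0, 81.2]
wrist_force: [-0.1, -0.6, -0.6]
opening: -0.0002
```

servo_tool:
  motion:
    - [[0,-1.2,1.6,0,0,0],[0,-1.2,1.6,0,0,0],[0,-1.2,1.6,0,0,0],[0,-1.2,1.6,0,0,0],[0,-1.2,1.6,0,0,0]]

```text
time: 16.65
ee_pos: [0.4515, 0.0117, 0.0908]
tcp_rot: [149.8, 0.0, 81.2]
wrist_force: [-0.1, 0.1, 0.1]
opening: 0.0003
```

```bash
python3 - <<'E'
from gate import *
look('g18.png',[.1,.05,0.],[(-.2,.08,62,10)])
E
```

```text
t 16.7 G [-0.1817  0.0007  0.0904] phi 59.8 F [ 0.4  0.3 -1.5] q [  6. -40. -48.  53.  -7. 103.] op 0.0
[[-0.1,-2.1,-0.0,0.004,0.0,-0.0],[-0.1,-2.1,-0.0,0.004,0.0,-0.0],[-0.1,-2.1,-0.0,0.004,0.0,-0.0],[-0.1,-2.1,-0.0,0.004,0.0,-0.0],[-0.1,-2.1,0.0,0.004,0.0,-0.0]]
[[-0.1,-2.1,0.0,0.004,0.0,-0.0],[-0.0,-2.1,0.0,0.004,0.0,-0.001],[-0.1,-2.1,0.1,0.003,0.001,-0.0],[-0.0,-2.1,0.0,0.004,0.0,-0.001],[-0.0,-2.1,0.1,0.003,0.001,-0.0]]
```

View pics/g18.png

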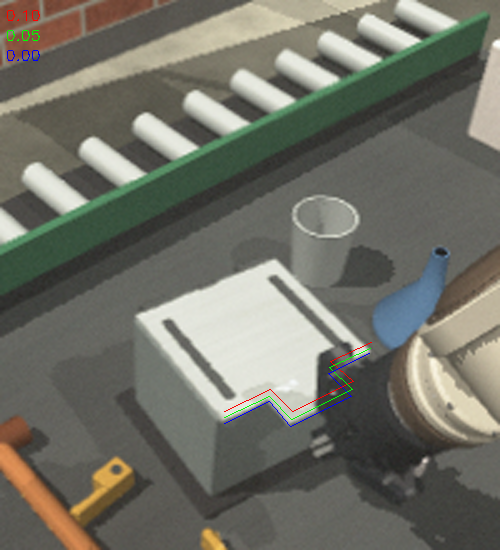

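servo_tool:
  motion:
    - [[0,-2,0,0,0,0],[0,-2,0,0,0,0],[0,-2,0,0,0,0],[0,-2,0,0,0,0],[0,-2,0,0,0,0]]

```text
time: 17.2
ee_pos: [0.4428, 0.0131, 0.0859]
tcp_rot: [149.8, 0.0, 81.2]
wrist_force: [0.9, 0.6, -0.0]
opening: -0.0003
```

```bash
python3 - <<'E'
from gate import *
look('g19.png',[.03,0.],[(-.22,.09,68,5),(-.25,.2,80,5)])
a=cv2.imread('pics/g17.png').astype(int);b=cv2.imread('pics/g18.png').astype(int);c=cv2.imread('pics/g19.png').astype(int)
for x,y in((a,b),(b,c)):
    d=np.abs(x-y).max(2)[380:440,150:300];print(d.mean(),d.max(),[cv2.phaseCorrelate(x[300:440,140:240,1].astype(np.float32),y[300:440,140:240,1].astype(np.float32))])
E
```

```text
t 17.25 G [-0.1906  0.0008  0.0856] phi 59.8 F [-0.2  0.2 -0. ] q [  6. -41. -49.  53.  -8. 103.] op -0.0
[[-0.2,-4.6,-3.7,0.029,0.0,-0.0],[-0.2,-4.8,-3.6,0.029,0.0,-0.001],[-0.2,-4.9,-3.4,0.028,0.001,-0.0],[-0.1,-4.9,-3.3,0.029,0.0,-0.001],[-0.1,-5.0,-3.2,0.028,0.001,-0.0]]
[[-0.0,2.7,-22.6,0.042,-0.0,-0.0],[-0.0,1.7,-22.7,0.042,-0.0,-0.0],[-0.0,0.8,-22.8,0.042,-0.0,-0.0],[-0.0,-0.2,-22.8,0.042,-0.0,-0.0],[-0.0,-1.2,-22.8,0.041,-0.0,-0.0]]
7.368 95 [((-0.09713872415719038, 0.048390507011419004), 0.736746080716451)]
11.308111111111112 255 [((-0.8370471568340179, 8.300657294483948), 0.07837597462866042)]
```

View pics/g19.png

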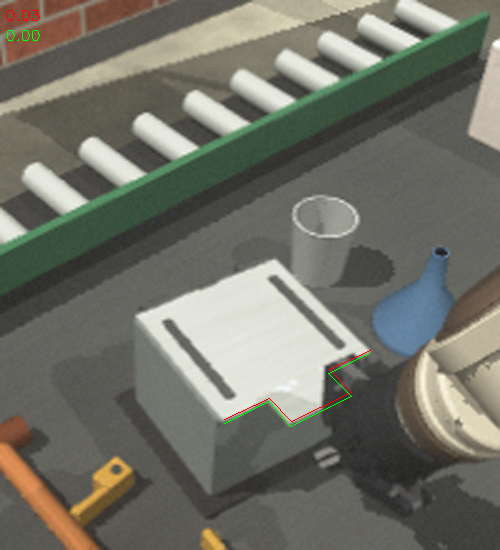

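servo_tool:
  motion:
    - [[0,-6,-4,0.03,0,0],[0,-7,-4,0.03,0,0],[0,-7,-4,0.03,0,0],[0,-7,-4,0.03,0,0],[0,-7,-4,0.03,0,0]]

```text
time: 17.75
ee_pos: [0.4037, 0.0192, 0.0886]
tcp_rot: [158.4, 0.0, 81.2]
wrist_force: [-1.0, -0.5, 0.3]
opening: 0.0
```

```bash
python3 - <<'E'
from gate import *
show(bot.get_obs(),[(-.24,.2,82,7)])
E
```

```text
t 17.75 G [-0.2299  0.0009  0.0886] phi 68.4 F [-1.  -0.5  0.3] q [  6. -39. -45.  63.  -6. 104.] op 0.0
[[-0.1,4.5,-15.3,0.034,0.0,-0.0],[-0.1,4.0,-15.5,0.034,0.0,-0.0],[-0.2,3.5,-15.6,0.034,0.0,-0.001],[-0.1,2.9,-15.7,0.034,0.0,-0.0],[-0.2,2.4,-15.8,0.034,0.0,-0.001]]
[[-0.2,1.8,-15.9,0.033,0.001,-0.0],[-0.1,1.3,-16.0,0.034,0.0,-0.001]]
```

servo_tool:
  motion:
    - [[0,4,-15,0.03,0,0],[0,3,-15,0.03,0,0],[0,3,-15,0.03,0,0],[0,2,-16,0.03,0,0],[0,2,-16,0.03,0,0]]

```text
time: 18.25
ee_pos: [0.3934, 0.0208, 0.1669]
tcp_rot: [167.0, 0.0, 81.2]
wrist_force: [0.0, 0.0, -0.9]
opening: -0.0004
```

servo_tool:
  motion:
    - [[0,-5,-25,0.03,0,0],[0,-5,-25,0.03,0,0],[0,-5,-25,0.03,0,0],[0,-5,-20,0,0,0],[0,0,0,0,0,0]]

```text
time: 18.75
ee_pos: [0.3573, 0.0267, 0.2584]
tcp_rot: [171.9, -0.0, 81.2]
wrist_force: [0.4, 0.6, -0.6]
opening: -0.0002
```

servo_tool:
  motion:
    - [[0,0,0,0,0,0],[0,0,0,0,0,0]]

```text
time: 18.95
ee_pos: [0.3568, 0.0265, 0.2548]
tcp_rot: [172.2, 0.0, 81.2]
wrist_force: [0.1, -0.6, 0.8]
opening: 0.0001
```

```bash
python3 - <<'E'
from gate import *
look('g20.png',[.03,0.],[])
p=bot.camera("side");save(p,"sidef.png");t=bot.camera("top");save(t,"topf.png")
import pickle
for n,c in(("side",p),("top",t)):
    print(n)
    for l in["funnel","jaw_a","hammer","collar","can","bucking_bar"]:
        print(l,[(np.round(r["rect"]).tolist(),round(r["confidence"],2)) for r in bot.look_for(c,l)][:2])
    o=pickle.load(open(n+'0.pkl','rb'))
q=np.hstack([p["color"],t["color"]])[:,:,::-1];cv2.imwrite('pics/f.png',cv2.resize(q,(800,300)))
E
```

```text
t 19.0 G [-0.2774  0.001   0.2548] phi 82.2 F [-0.1  0.2 -0.2] q [  6. -28. -18.  93.  -2. 104.] op -0.0
side
funnel [([340.0, 154.0, 34.0, 30.0], 0.74)]
jaw_a [([219.0, 224.0, 23.0, 28.0], 0.66), ([273.0, 253.0, 26.0, 26.0], 0.58)]
hammer [([172.0, 207.0, 92.0, 98.0], 0.66), ([242.0, 144.0, 95.0, 67.0], 0.52)]
collar [([345.0, 217.0, 11.0, 12.0], 0.49)]
can [([306.0, 123.0, 28.0, 34.0], 0.7)]
bucking_bar [([339.0, 179.0, 3.0, 11.0], 0.61)]
top
funnel [([340.0, 202.0, 39.0, 35.0], 0.64), ([239.0, 166.0, 73.0, 77.0], 0.29)]
jaw_a [([218.0, 242.0, 12.0, 22.0], 0.67), ([198.0, 200.0, 21.0, 9.0], 0.51)]
hammer [([182.0, 160.0, 28.0, 101.0], 0.68)]
collar []
can [([340.0, 149.0, 29.0, 31.0], 0.7)]
bucking_bar [([313.0, 190.0, 18.0, 36.0], 0.72), ([340.0, 200.0, 35.0, 37.0], 0.47)]
```

View pics/g20.png

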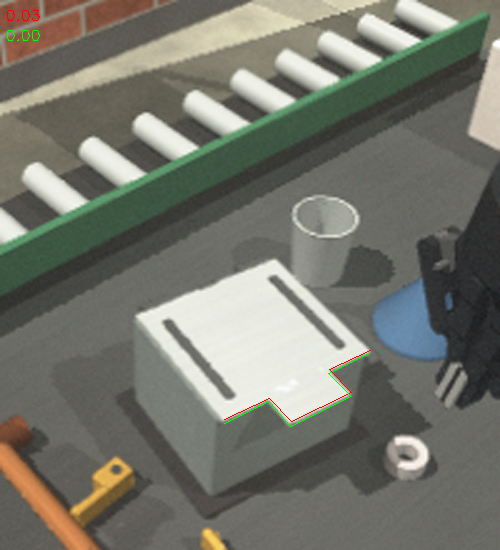

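View pics/f.png

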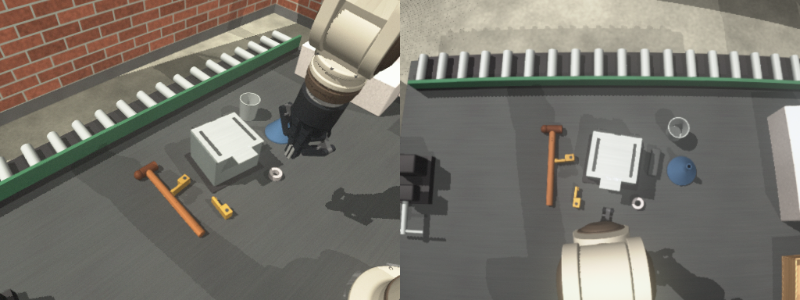

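The gate outline matches the shut overlay: the front corner is at about (222,420) and the tongue corner at (290,423). All the tools lie where they did at the start, including the collar at (407,457). The arm is clear, so I'm handing in.

```bash
python3 -c "
from workcell import bot
print(bot.job_done())"
```

```text
the job is handed in; nothing more can be done
None
```

The gate is shut and the job was handed in at about 20 s of the 48 s allowed; `job_done` gives no verdict.

**What I did:**
- **Tip:** I pulled the leaning gate forward from behind with the closed fingertips, to about 1.45 rad.
- **Catch:** I moved over it to the front, and it came to rest on the back of the closed fingers at about 0.87 rad.
- **Lower:** I held it still at about 0.76 and 0.62 rad, then lowered it at about 0.15 to 0.25 rad/s until it was shut. After that I drew the finger down and back, clear of the gate. The gate was never gripped.

**Last checks:**
- **Gate:** The side picture shows the gate matching the outline for shut, to within about 0.03 rad. It did not move as the finger left.
- **Forces:** The wrist force at the end of each call stayed at a few newtons during contact. One reading of 11 N came during a fast free move.
- **Tools:** All seven appear where they started.

**What the checks do not show:**
- **Collar:** The network missed the collar in the last top picture, but it is plainly visible in both views.
- **Funnel and bar:** In the side view the funnel is partly hidden by the gripper and the bucking bar by the bin. Both match their starting places in the top view.
- **Contact at the catch:** The wrist force was barely above noise, so that the gate was resting on the finger rests mainly on it standing still in the pictures.

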